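# Refit the mirror carrier of the optical speed checker and drive its locking pin home

### The job

Set the mirror carrier onto the blue mount so that its three ball feet all rest in the three grooves, with the mirror facing the light source, lowering it rather than dropping it. Then take the mallet and drive the carrier's red locking pin fully home with brisk blows (a slow push will not do, and only the mallet may touch the pin), and stand the mallet back upright on one of its striking faces, head on the green mat. Leave the other things on the bench where they are.

Things in the scene. Friction and masses are not known exactly. Their poses are not given: they have to be found in the camera images.
- mirror_grip (a point): Centre of the black mirror housing on the loose mirror carrier: 24 (x) by 40 (y) by 46 (z) mm, round mirror on its +x face. Grasp it across y (40 mm), side faces free. It stands on the carrier's plate, whose top is 23 mm below this point. z is up, x runs from the red pin to the housing; the pin's axis is 48 mm towards -x.
- carrier: Mirror carrier, about 0.3 kg, starts on its feet on the bench. Aluminium plate 104 (x) by 76 (y) by 8 mm on three ball feet 12 mm in diameter, at x -42, y +-30 and x 42, y 0 mm. Origin: plate's middle, at the height of the foot tips (plate underside 16 mm above them), 22 mm towards -x and 47 mm below mirror_grip.
- mount: Fixed blue mount, block 136 (x) by 110 (y) by 18 mm, origin at the centre of its underside. On it three steel V-grooves for the feet (tops 30 mm above the bench), which draw the balls in from a few mm off, and a brass socket for the pin tip. A light source on a post, up to 90 mm high, stands 88 to 130 mm towards +x, facing -x.
- seat_target (a point): Fixed point on the mount, 22 mm towards +x from its origin and 71 mm above the bench: where mirror_grip lies, with the same x, y and z axes, when the carrier is seated with all three balls in their grooves.
- lock_pin (a joint): How far the carrier's locking pin is driven down, in m: 0 fully up, 0.014 fully home (hard stop). A light spring (100 N/m) pushes it up, but friction (about 3.5 N) holds it wherever it is left; driving it takes 4 to 7 N. Its steel tip can enter the mount's brass socket only when the carrier is seated.
- pin_head (a point): Centre of the top face of the pin's red head (16 mm in diameter), z up. It rises from a brass collar, 26 mm in diameter, on the carrier's plate: 16 mm above the collar (8 mm above mirror_grip's height) fully up, 2 mm above the collar (6 mm below mirror_grip) when home. The housing's near face is 36 mm from the pin's axis.
- mallet_head (a point): Centre of the mallet's head, an upright cylinder 34 mm in diameter, 60 mm high, with orange striking faces at top and bottom, 30 mm above and below this point. It stands on its lower face on the mat. The wooden handle, 16 mm wide (y), 20 mm high (z), leaves the head level with this point towards -x, from 17 to 152 mm. z is up.
- mallet: The mallet as a whole, about 0.3 kg; origin at the centre of its lower striking face, 30 mm below mallet_head. Its balance point is about 8 mm from the head's axis on the handle side.
- mat: Green mat fixed on the bench, 200 (x) by 120 (y) by 4 mm thick; origin at the centre of its underside.
- amber_bottle: Bystander: amber bottle with white cap, 60 mm in diameter, 130 mm high; origin at its underside.
- beaker: Bystander: glass beaker, 72 mm in diameter, 85 mm high; origin at its underside.
- tip_box: Bystander: blue box with clear lid, 80 by 115 by 63 mm; origin at its underside.
- dish: Bystander: flat clear dish, 88 mm in diameter, 15 mm high; origin at its underside.
- weight: Bystander: small brass weight, 28 mm in diameter, 42 mm high; origin at its underside.
- screwdriver: Bystander: red-handled screwdriver, 170 mm long, lying near the robot.
- jar: Bystander: white jar with blue cap, 60 mm in diameter, 70 mm high; origin at its underside.

How it is judged (in metres and radians):
On the way, in this order (a step that is already met when the one before it is completed fails the run):
1. the carrier is seated in the three grooves and let go (horizontal distance between mirror_grip and seat_target below 0.003 m and z of mirror_grip in the frame of seat_target between -0.003 and 0.0025 m and angle between the x axis of mirror_grip and the x axis of seat_target, either way round below 0.05 rad and angle between mirror_grip's own z axis and vertical below 0.03 rad and contact force between the fingers and carrier below 0.1 N), for 0.3 s.
2. the pin is struck: it moves faster than 30 mm/s under the mallet while the carrier is seated (horizontal distance between mirror_grip and seat_target below 0.003 m and z of mirror_grip in the frame of seat_target between -0.003 and 0.0025 m and angle between the x axis of mirror_grip and the x axis of seat_target, either way round below 0.05 rad and angle between mirror_grip's own z axis and vertical below 0.03 rad and velocity of joint lock_pin above 0.03 m/s and contact force between mallet and lock_pin above 0.5 N).
At the end, for the whole second after the job is handed in: The carrier sits in the mount (mirror_grip within 3 mm sideways of seat_target, at most 2.5 mm high or 3 mm low, 0.05 rad in yaw, 0.03 rad in tilt), the pin is driven at least 12 of its 14 mm, and the mallet stands upright (0.1 rad) at rest with its head's centre over the mat (horizontal distance between mirror_grip and seat_target below 0.003 m and z of mirror_grip in the frame of seat_target between -0.003 and 0.0025 m and angle between the x axis of mirror_grip and the x axis of seat_target, either way round below 0.05 rad and angle between mirror_grip's own z axis and vertical below 0.03 rad and value of joint lock_pin above 0.012 m and x of mallet_head in the frame of mat between -0.1 and 0.1 m and y of mallet_head in the frame of mat between -0.06 and 0.06 m and angle between mallet_head's own z axis and vertical below 0.1 rad and z of mallet_head in the frame of mat below 0.04 m and linear speed of each of mallet, carrier below 0.02 m/s); the robot touches nothing.
It fails at once if the robot itself touches the locking pin (contact force between any of the fingers, the arm and lock_pin above 1 N).
It fails at once if the carrier is dropped (falls free faster than 0.5 m/s) (contact force between the fingers and carrier below 0.1 N and linear speed of carrier above 0.5 m/s).
It fails at once if the carrier is tipped by more than 0.6 rad (angle between mirror_grip's own z axis and vertical above 0.6 rad).
It fails at once if a bystander is moved by more than 30 mm (distance of any of amber_bottle, beaker, tip_box, dish, weight, screwdriver, jar from where it was at the start of the episode above 0.03 m).
It also fails if it takes over 61 s, if anything falls off the work surface, if the arm or the gripper's body presses on something with over 40 N, if the wrist force passes 120 N, or if a joint passes its speed limit or range.

### The arm

A 6-joint arm with a two-finger parallel gripper is mounted at the origin on the work surface. World frame = base frame: x ahead of the robot, y to its left, z up, the work surface at z = 0. Lengths are in mm, angles in rad, forces in N, time in s.
With the tool pointing down it reaches from about 275 to 750 mm from the base axis. Payload 10.2 kg.
Tool frame: the origin (TCP) lies on the front face of the gripper's body, between the roots of the fingers; the fingertips stand 73 mm ahead of it and the grasp point (between the pads) lies 54 mm ahead of it; z points along the fingers, y is the line along which they close (so a half turn about z gives the same grasp; the last joint's range is limited). The gripper opens to 85 mm and grips with 20 to 120 N. Pads are 22 mm wide; open, the fingers measure 114 mm over their backs; the gripper's body (76 mm by 85 mm) begins 54 mm behind the grasp point. The pads swing forward as they close: fully open they stand 13 mm farther back than shut.
Start: joints at [1.108, 0.313, 1.498, -0, 1.331, -0.223], TCP at [124.705, 509.981, 303.894] pointing down, gripper open.
Joint ranges: [-2.94, 2.94], [-0.97, 2.17], [0.19, 2.56], [-1.23, 4.37], [0.02, 3.11], [-2.88, 2.88]. Speed limits (rad/s): [2.39, 2.39, 3.01, 3.14, 3.14, 3.14].

### API

Orientations are given as a unit quaternion [w, x, y, z].
In Python, from rig import * gives the robot as it stands.
- The arm moves only by the tool step_arm, never from a script. Its argument "plan" is a list of rows, each an object with "offset": the shift along the tool's x, y, z in cm, a list of three; "rot": the turn, a rotation vector about the tool's x, y, z in degrees, a list of three; "gripper": the finger opening in cm, from 0 to 8.54. In form: [{"offset": [x, y, z], "rot": [wx, wy, wz], "gripper": gripper}, ...]. A call has 1 to 12 rows; each row is the pose to reach, as a shift and turn from the pose commanded when the call began, along the tool's axes at that moment; what a row does not reach only later rows make up. A row lasts 1/10 s, in which the tool goes at most 50 mm and 8.59 degrees, less where a joint would pass 70% of its speed; a pose out of reach is approached as far as the arm can. A call with a gripper value outside its range is refused whole. The fingers move at their own pace and stop on an object; "squeeze" is the grip in N (left out, the last holds). Time passes only in rows, so rows that repeat a pose let the fingers close. It gives the time, the measured TCP pose, the force, the opening and the grip force at its end, in the units of the state.
- sense(): the state, without advancing time (a new reading comes with each control period).
- capture(name): name is "side" or "top"; returns a dict with "color" (480x640x3 uint8, red, green, blue), "depth" (480x640 float32, mm along the optical axis (not along the pixel's ray), 0 where there is no reading), "vertical_fov" (degrees; the focal length in pixels is half the picture's height over the tangent of half this angle, whatever the lens; pixels are square), "cx", "cy" (the principal point, pixels), "rvec" (rotation vector, rad) and "tvec" (3), from world to camera coordinates, as OpenCV has them. Camera axes: x right, y down, z forward; pixel columns grow to the right and rows downward; lengths in mm; the calibration is good to about 2 mm. A picture is of the moment at which its call begins.
- finish_job(): hands the job in; it is judged then, once.
The state is a dict: "time_s": time; "joints": joint angles; "dq": joint speeds; "tau": joint torques, N m; "eef_pos": TCP position; "ee_rot": TCP orientation; "force": force on the tool from outside, world axes, zero at the start; "wrist_torque": the same for the moment, N m; "grip_width": opening from 0.0 (shut) to 1.0 (fully open); "grip_force": force on a finger pad.
Only numpy, scipy, OpenCV 4.12 (cv2) and the standard library are available. Lean on these libraries where they do the work, as an engineer would, in place of code of your own. Each camera call takes 0.05 s, during which the arm holds its last target. There are 200 camera calls.

## Working session

There is one attempt and no reset: what is moved stays moved. The work goes in short steps, Python scripts to look and compute and a tool call to move; the robot and the scene stay as the last step left them, time stands still between calls to the robot, and variables do not carry over. Pictures are saved under pics/ and viewed, at most 10 in all, crops included, and the job is handed in when it is done.

Besides the shell and the picture viewer there is one more tool, called after ">>>" as name(argument=value, ...), one argument or row to a line, values as JSON. step_arm: Moves the arm, as the interface text tells. Its arguments: {"type":"object","properties":{"plan":{"type":"array"},"squeeze":{"type":"number"}},"required":["plan"]}

```bash
mkdir -p pics
cat > h.py <<'E'
from rig import *
import numpy as np, cv2
from scipy.spatial.transform import Rotation as R
def save(n):
    c=capture(n); cv2.imwrite(f'pics/{n}0.png',c['color'][:,:,::-1]); np.save(f'{n}.npy',c,allow_pickle=True); return c
def load(n): return np.load(f'{n}.npy',allow_pickle=True).item()
def cloud(c):
    f=240/np.tan(np.radians(c['vertical_fov'])/2); v,u=np.mgrid[:480,:640]; d=c['depth'].astype(float)
    P=np.stack([(u-c['cx'])/f*d,(v-c['cy'])/f*d,d],-1)
    r=R.from_rotvec(np.ravel(c['rvec'])); W=r.inv().apply((P.reshape(-1,3)-np.ravel(c['tvec']))).reshape(480,640,3)
    W[d==0]=np.nan; return W
E
python3 - <<'E'
from h import *
for n in('top','side'):
    c=save(n); print(n,c['vertical_fov'],c['cx'],c['cy'],c['rvec'],c['tvec'],c.keys())
print(sense())
E
```

```text
top 47.76613360966202 322.2431593992885 241.19449321209066 [ 2.12904094 -2.13898732  0.16504664] [ 13.78633328 581.37815548 955.31922975] dict_keys(['color', 'depth', 'vertical_fov', 'cx', 'cy', 'rvec', 'tvec'])
side 50.67201306886992 317.78525827373596 238.05308694393784 [ 0.55045479 -2.69451188  1.12553017] [523.60628027 203.04465369 741.15451296] dict_keys(['color', 'depth', 'vertical_fov', 'cx', 'cy', 'rvec', 'tvec'])
{'time_s': 0.1, 'joints': array([ 1.10759604e+00,  3.13386248e-01,  1.49831647e+00, -1.18606167e-05,
        1.33101771e+00, -2.23393770e-01]), 'dq': array([ 0.00209605, -0.00158516, -0.0016297 ,  0.00220948, -0.00101781,
       -0.00034659]), 'tau': array([ 3.14890945e-03, -4.12902868e+01, -2.60143965e+01, -1.66824170e-04,
        3.04928028e-03,  2.33575958e-05]), 'eef_pos': array([124.64262087, 509.84715974, 303.41305803]), 'ee_rot': array([-1.84377189e-04,  1.19614738e-01,  9.92820224e-01, -5.32923553e-04]), 'force': array([ 0.48129483, -0.69741152, -0.62072289]), 'wrist_torque': array([-0.06858785,  0.04327936, -0.02599987]), 'grip_force': 0.0, 'grip_width': 0.9957951700735459}
```

View pics/top0.png

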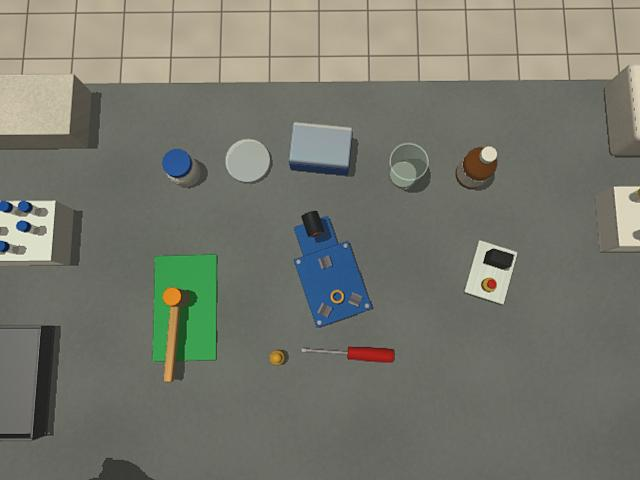

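View pics/side0.png

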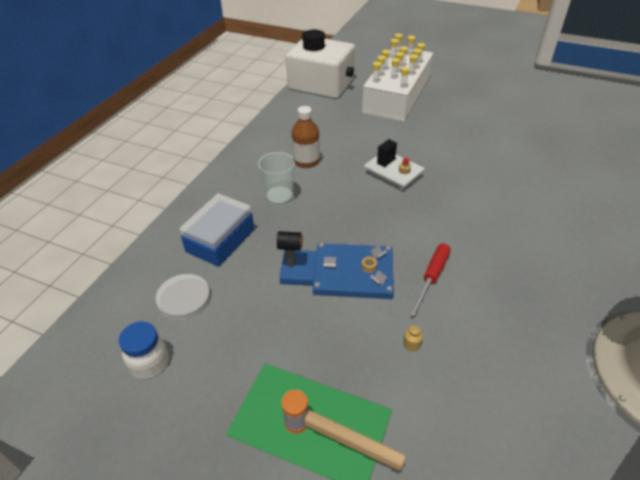

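The top view shows the carrier at about (490,272) with its pin at (489,285) and housing at (499,258). The mount is at (333,285), with its socket at (337,296) and light at (313,223). The mallet head is at (172,297) with its handle running to (169,380) on the green mat. The side view shows the same layout.

Run:
```python
from h import *
for n,win in (('top',None),('side',None)):
    c=load(n); W=cloud(c); col=c['color'].astype(int); hsv=cv2.cvtColor(c['color'],cv2.COLOR_RGB2HSV)
    H,S,V=hsv[...,0],hsv[...,1],hsv[...,2]
    x,y,z=W[...,0],W[...,1],W[...,2]
    def rect(m,name):
        P=W[m]; 
        if len(P)<5: print(n,name,len(P));return
        (cx,cy),(w,h),a=cv2.minAreaRect(P[:,:2].astype(np.float32))
        print(n,name,len(P),'mean',P.mean(0).round(1),'med z',np.median(P[:,2]).round(1),'rect',round(cx,1),round(cy,1),round(w,1),round(h,1),round(a,2))
    if n=='top':
        vv,uu=np.mgrid[:480,:640]
        B=lambda u0,u1,v0,v1:(uu>=u0)&(uu<=u1)&(vv>=v0)&(vv<=v1)
        rect(B(300,310,400,410),'bench')
        rg=[B(460,520,235,310),B(290,378,210,332),B(150,220,250,385)]
        np.save('rg.npy',[W[g].mean(0) for g in rg])
    cen=[np.nan_to_num(a) for a in np.load('rg.npy')]
    near=lambda i,r:np.hypot(x-cen[i][0],y-cen[i][1])<r
    rect(near(0,100)&(z>19)&(z<28)&(S<60)&(V>140),'plate')
    rect(near(0,100)&(z>64)&(z<76)&(V<80),'housing top')
    rect(near(0,100)&(z>40)&((H<8)|(H>172))&(S>140),'pinhead')
    rect(near(1,140)&(z>14)&(z<22)&(H>100)&(H<125)&(S>120),'mount')
    rect(near(1,140)&(z>21)&(z<40)&(H>15)&(H<30)&(S>120),'socket')
    rect(near(1,140)&(z>60),'light')
    rect(near(2,140)&(z>58)&(H>5)&(H<20)&(S>150),'mallet top')
    rect(near(2,170)&(z>39)&(z<50)&(S>60)&(H<25),'handle')
    rect(near(2,170)&(z<10)&(H>45)&(H<85)&(S>120),'mat')
```

```text
top bench 121 mean [ 2.827e+02  4.450e+01 -2.000e-01] med z -0.0 rect 282.8 44.5 18.5 18.7 0.34
top plate 0
top housing top 0
top pinhead 0
top mount 0
top socket 0
top light 0
top mallet top 0
top handle 0
top mat 0
side plate 63 mean [68.2 39.3 20.2] med z 19.9 rect 72.9 30.1 9.6 61.5 23.3
side housing top 0
side pinhead 0
side mount 0
side socket 0
side light 2
side mallet top 0
side handle 0
side mat 0
```

Run:
```python
from h import *
c=load('top')['color'][:,:,::-1]
a=cv2.resize(c[205:335,285:385],None,fx=4,fy=4,interpolation=cv2.INTER_CUBIC)
b=cv2.resize(c[230:315,455:525],None,fx=5,fy=5,interpolation=cv2.INTER_CUBIC)
o=np.zeros((520,750,3),np.uint8);o[:520,:400]=a;o[:425,400:750]=b
cv2.imwrite('pics/crop.png',o)
```

```text
(no output)
```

View pics/crop.png

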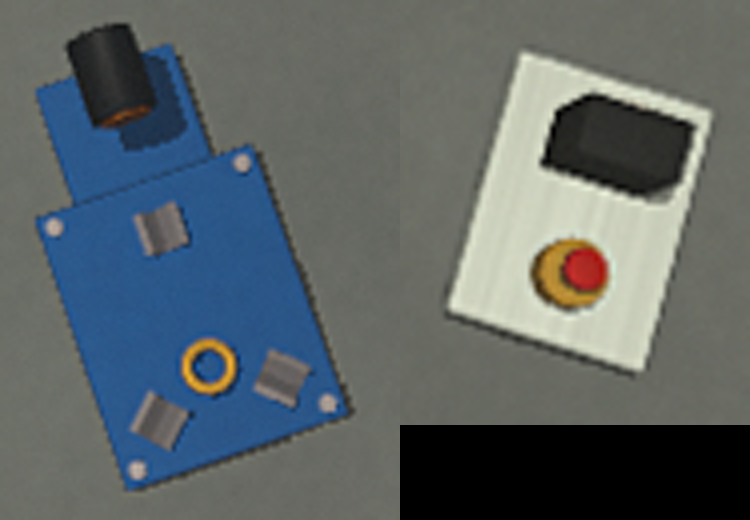

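The crop shows the mount's plate corners at (38,215), (256,147), (350,410) and (130,488), with the socket ring at (210,367). The carrier plate corners are at (519,50), (713,112), (643,373) and (445,312), with the red pin head at (585,268).

```bash
cat >> h.py <<'E'
def px(c,uv,z):
    f=240/np.tan(np.radians(c['vertical_fov'])/2); r=R.from_rotvec(np.ravel(c['rvec'])); uv=np.atleast_2d(uv).astype(float)
    d=r.inv().apply(np.c_[(uv[:,0]-c['cx'])/f,(uv[:,1]-c['cy'])/f,np.ones(len(uv))]); o=r.inv().apply(-np.ravel(c['tvec']))
    return o+d*((z-o[2])/d[:,2])[:,None]
E
sed -i 's/zz//' h.py
python3 - <<'E'
from h import *
c=load('top')
def rep(n,P):
    (cx,cy),s,a=cv2.minAreaRect(P[:,:2].astype(np.float32)); print(n,P[:,:2].round(1).tolist(),'mean',P[:,:2].mean(0).round(1),s)
    e1=(P[0]-P[3])[:2];e2=(P[1]-P[2])[:2]; e3=(P[0]-P[1])[:2];e4=(P[3]-P[2])[:2]
    print('  x axis yaw',*[np.degrees(np.arctan2(e[1],e[0])).round(2) for e in(e1,e2)],'y axis-90',*[(np.degrees(np.arctan2(e[1],e[0]))-90).round(2) for e in(e3,e4)])
m=(np.array([(38,215),(256,147),(350,410),(130,488)])+.5)/4-.5+[285,205]
k=(np.array([(119,50),(313,112),(243,373),(45,312)])+.5)/5-.5+[455,230]
rep('mount',px(c,m,18)); rep('carrier',px(c,k,24))
print('screws',px(c,(np.array([(54,227),(242,163),(328,403),(137,470)])+.5)/4-.5+[285,205],19)[:,:2].mean(0))
print('socket',px(c,(np.array([210,367])+.5)/4-.5+[285,205],24),'pin',px(c,(np.array([185,268])+.5)/5-.5+[455,230],55), 'house',px(c,(np.array([237,135])+.5)/5-.5+[455,230],70))
E
sed -n '/^python/,$d;p' /dev/null
python3 - <<'E'
from h import *
for n in ('top','side'):
    c=load(n); W=cloud(c); hsv=cv2.cvtColor(c['color'],cv2.COLOR_RGB2HSV)
    H,S,V=hsv[...,0],hsv[...,1],hsv[...,2]; x,y,z=W[...,0],W[...,1],W[...,2]
    vv,uu=np.mgrid[:480,:640]
    if n=='top':
        B=lambda u0,u1,v0,v1:(uu>=u0)&(uu<=u1)&(vv>=v0)&(vv<=v1)
        cen=[np.nanmean(W[g],0) for g in (B(460,520,235,310),B(290,378,210,332),B(150,220,250,385))]
    near=lambda i,r:np.hypot(x-cen[i][0],y-cen[i][1])<r
    def rect(m,name):
        P=W[m]
        if len(P)<5: print(n,name,len(P));return
        (cx,cy),(w,h),a=cv2.minAreaRect(P[:,:2].astype(np.float32))
        print(n,name,len(P),'mean',P.mean(0).round(1),'med z',np.median(P[:,2]).round(1),'rect',round(cx,1),round(cy,1),round(w,1),round(h,1),round(a,2))
    rect(near(0,100)&(z>19)&(z<28)&(S<60)&(V>140),'plate')
    rect(near(0,100)&(z>64)&(z<76)&(V<80),'housing top')
    rect(near(0,100)&(z>40)&((H<8)|(H>172))&(S>140),'pinhead')
    rect(near(1,110)&(z>14)&(z<22)&(H>100)&(H<125)&(S>120),'mount')
    rect(near(1,140)&(z>15)&(z<40)&(H>15)&(H<30)&(S>120),'socket')
    rect(near(1,140)&(z>60),'light')
    rect(near(2,140)&(z>58)&(H>5)&(H<20)&(S>150),'mallet top')
    rect(near(2,170)&(z>39)&(z<50)&(S>60)&(H<25),'handle')
    rect(near(2,170)&(z<10)&(H>45)&(H<85)&(S>120),'mat')
E
```

```text
mount [[553.5, 64.7], [585.6, -38.9], [461.1, -81.3], [425.6, 21.4]] mean [506.4  -8.5] (135.0315704345703, 108.6658706665039)
  x axis yaw 18.68 18.79 y axis-90 17.21 19.07
carrier [[586.7, -283.8], [562.7, -355.5], [465.2, -323.6], [488.0, -251.4]] mean [ 525.6 -303.6] (75.73040008544922, 103.84648132324219)
  x axis yaw -18.2 -18.11 y axis-90 -18.54 -17.59
screws [505.85876383  -6.99547267]
socket [[480.99172521 -16.04407246  24.        ]] pin [[ 501.60844204 -294.78014421   55.        ]] house [[ 548.0060381  -311.40558608   70.        ]]
top plate 1503 mean [ 520.9 -299.4   23.9] med z 23.9 rect 526.3 -304.1 75.9 104.4 71.74
top housing top 294 mean [ 546.3 -309.7   69.6] med z 69.7 rect 546.9 -309.9 38.2 24.7 72.4
top pinhead 53 mean [ 501.3 -295.1   52.8] med z 53.2 rect 501.2 -295.2 12.6 13.1 38.1
top mount 4212 mean [523.3  -0.6  17.9] med z 17.9 rect 533.4 2.3 194.3 109.1 18.96
top socket 81 mean [481.1 -15.5  31.4] med z 32.1 rect 481.6 -15.7 22.3 23.3 88.37
top light 414 mean [606.8  28.   85.7] med z 87.0 rect 608.1 28.0 41.6 30.9 18.21
top mallet top 278 mean [480.2 280
[... 301 characters left out ...]
.3 72.04
side housing top 158 mean [ 546.  -306.3   68.8] med z 69.1 rect 545.9 -308.4 42.2 23.6 72.88
side pinhead 20 mean [ 500.3 -293.4   53.3] med z 53.4 rect 501.6 -294.2 8.4 13.0 46.24
side mount 3548 mean [526.7   9.3  17.9] med z 17.9 rect 532.7 4.1 190.9 111.0 18.4
side socket 99 mean [480.3 -12.   29. ] med z 29.9 rect 481.2 -13.3 19.0 24.9 19.91
side light 490 mean [605.8  36.3  82.3] med z 84.5 rect 608.2 31.5 41.5 29.4 18.41
side mallet top 508 mean [479.9 283.6  63.7] med z 63.9 rect 480.5 282.5 32.4 32.2 85.78
side handle 1335 mean [395.2 288.2  43.1] med z 43.2 rect 398.5 287.3 17.2 138.1 86.18
side mat 8853 mean [465.4 277.8   3.9] med z 3.9 rect 464.3 273.2 196.8 118.0 1.18
```

```bash
cat >> h.py <<'E'
def go(x,y,z,yaw,frm=None):
    "offset (cm) and rotvec (deg) to a tool-down pose with tool y along world y turned by yaw deg"
    s=sense(); q=s['ee_rot']; A=R.from_quat([q[1],q[2],q[3],q[0]]); p=s['eef_pos']
    if frm: p,A=np.array(frm[:3]),R.from_euler('z',frm[3],degrees=True)*R.from_matrix(np.diag([-1,1,-1]))
    T=R.from_euler('z',yaw,degrees=True)*R.from_matrix(np.diag([-1,1,-1]))
    print('t',s['time_s'],'now',p.round(1),'offset',(A.inv().apply(np.array([x,y,z])-p)/10).round(2),'rot',(A.inv()*T).as_rotvec(degrees=True).round(2),'force',s['force'].round(1),'grip',s['grip_width'],s['grip_force'])
E
python3 -c "
from h import *
go(547,-310.6,200,-18.1); go(547,-310.6,106,-18.1,(547,-310.6,200,-18.1))"
```

```text
t 0.1 now [124.6 509.8 303.4] offset [-60.52 -69.65  10.4 ] rot [-0.06 -0.01  4.36] force [ 0.5 -0.7 -0.6] grip 0.9957951700735459 0.0
t 0.1 now [ 547.  -310.6  200. ] offset [0.  0.  9.4] rot [0. 0. 0.] force [ 0.5 -0.7 -0.6] grip 0.9957951700735459 0.0
```

>>> step_arm(
  plan=[
    {"offset": [-60.5, -69.6, 10.4], "rot": [0, 0, 4.36], "gripper": 8.5},
    {"offset": [-60.5, -69.6, 10.4], "rot": [0, 0, 4.36], "gripper": 8.5},
    {"offset": [-60.5, -69.6, 10.4], "rot": [0, 0, 4.36], "gripper": 8.5},
    {"offset": [-60.5, -69.6, 10.4], "rot": [0, 0, 4.36], "gripper": 8.5},
    {"offset": [-60.5, -69.6, 10.4], "rot": [0, 0, 4.36], "gripper": 8.5},
    {"offset": [-60.5, -69.6, 10.4], "rot": [0, 0, 4.36], "gripper": 8.5},
    {"offset": [-60.5, -69.6, 10.4], "rot": [0, 0, 4.36], "gripper": 8.5},
    {"offset": [-60.5, -69.6, 10.4], "rot": [0, 0, 4.36], "gripper": 8.5},
    {"offset": [-60.5, -69.6, 10.4], "rot": [0, 0, 4.36], "gripper": 8.5},
    {"offset": [-60.5, -69.6, 10.4], "rot": [0, 0, 4.36], "gripper": 8.5},
    {"offset": [-60.5, -69.6, 10.4], "rot": [0, 0, 4.36], "gripper": 8.5},
    {"offset": [-60.5, -69.6, 10.4], "rot": [0, 0, 4.36], "gripper": 8.5},
  ],
)

```text
time_s: 1.3
eef_pos: [398.2, -22.2, 236.4]
ee_rot: [0.0, 0.158, 0.987, 0.0]
force: [0.6, 1.4, -0.2]
grip_width: 0.994
grip_force: 0.0
```

```bash
python3 -c "
from h import *
go(547,-310.6,200,-18.1)"
```

```text
t 1.3 now [398.2 -22.2 236.4] offset [-23.12 -22.77   3.64] rot [ 0.01  0.01 -0.04] force [ 0.6  1.4 -0.2] grip 0.9939065273217571 0.0
```

>>> step_arm(
  plan=[
    {"offset": [-23.1, -22.8, 3.6], "rot": [0, 0, 0], "gripper": 8.5},
    {"offset": [-23.1, -22.8, 3.6], "rot": [0, 0, 0], "gripper": 8.5},
    {"offset": [-23.1, -22.8, 3.6], "rot": [0, 0, 0], "gripper": 8.5},
    {"offset": [-23.1, -22.8, 3.6], "rot": [0, 0, 0], "gripper": 8.5},
    {"offset": [-23.1, -22.8, 3.6], "rot": [0, 0, 0], "gripper": 8.5},
    {"offset": [-23.1, -22.8, 3.6], "rot": [0, 0, 0], "gripper": 8.5},
    {"offset": [-23.1, -22.8, 3.6], "rot": [0, 0, 0], "gripper": 8.5},
    {"offset": [-23.1, -22.8, 3.6], "rot": [0, 0, 0], "gripper": 8.5},
    {"offset": [-23.1, -22.8, 3.6], "rot": [0, 0, 0], "gripper": 8.5},
    {"offset": [-23.1, -22.8, 3.6], "rot": [0, 0, 0], "gripper": 8.5},
  ],
)

```text
time_s: 2.3
eef_pos: [546.3, -307.5, 200.7]
ee_rot: [-0.0, 0.157, 0.988, 0.0]
force: [1.0, 0.9, 0.1]
grip_width: 0.994
grip_force: 0.0
```

```bash
python3 -c "
from h import *
go(547,-310.6,106,-18.1)"
```

```text
t 2.3 now [ 546.3 -307.5  200.7] offset [-0.17 -0.28  9.47] rot [ 0.02 -0.03  0.04] force [1.  0.9 0.1] grip 0.9941618536803113 0.0
```

>>> step_arm(
  plan=[
    {"offset": [-0.17, -0.28, 2], "rot": [0, 0, 0], "gripper": 8.5},
    {"offset": [-0.17, -0.28, 4.5], "rot": [0, 0, 0], "gripper": 8.5},
    {"offset": [-0.17, -0.28, 7], "rot": [0, 0, 0], "gripper": 8.5},
    {"offset": [-0.17, -0.28, 8.7], "rot": [0, 0, 0], "gripper": 8.5},
    {"offset": [-0.17, -0.28, 9.4], "rot": [0, 0, 0], "gripper": 8.5},
    {"offset": [-0.17, -0.28, 9.4], "rot": [0, 0, 0], "gripper": 8.5},
    {"offset": [-0.17, -0.28, 9.4], "rot": [0, 0, 0], "gripper": 8.5},
  ],
)

```text
time_s: 3.0
eef_pos: [547.6, -311.6, 107.9]
ee_rot: [0.001, 0.157, 0.988, -0.0]
force: [1.1, -0.0, 0.2]
grip_width: 0.993
grip_force: 0.0
```

```bash
python3 -c "
from h import *
go(547,-310.6,106,-18.1)
c=save('side');cv2.imwrite('pics/s1.png',cv2.resize(c['color'][80:240,300:480,::-1],None,fx=4,fy=4)[:600])"
```

```text
t 3.0 now [ 547.6 -311.6  107.9] offset [0.09 0.08 0.19] rot [-0.04  0.09  0.02] force [ 1.1 -0.   0.2] grip 0.9927091647827582 0.0
```

View pics/s1.png

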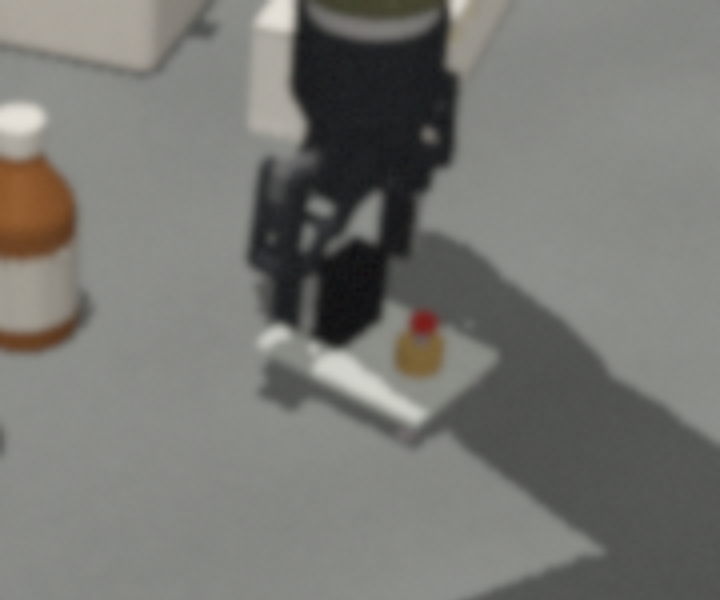

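The fingers straddle the housing at about (350,290) in the crop, above the plate and clear of the pin at (425,322). I'm closing now.

>>> step_arm(
  plan=[
    {"offset": [0, 0.05, 0], "rot": [0, 0, 0], "gripper": 5},
    {"offset": [0, 0.05, 0], "rot": [0, 0, 0], "gripper": 4.2},
    {"offset": [0, 0.05, 0], "rot": [0, 0, 0], "gripper": 3.5},
    {"offset": [0, 0.05, 0], "rot": [0, 0, 0], "gripper": 3},
    {"offset": [0, 0.05, 0], "rot": [0, 0, 0], "gripper": 3},
    {"offset": [0, 0.05, 0], "rot": [0, 0, 0], "gripper": 3},
    {"offset": [0, 0.05, 0], "rot": [0, 0, 0], "gripper": 3},
    {"offset": [0, 0.05, 0], "rot": [0, 0, 0], "gripper": 3},
    {"offset": [0, 0.05, 0], "rot": [0, 0, 0], "gripper": 3},
    {"offset": [0, 0.05, 0], "rot": [0, 0, 0], "gripper": 3},
  ],
  squeeze=60,
)

```text
time_s: 4.05
eef_pos: [547.6, -311.4, 107.0]
ee_rot: [0.0, 0.157, 0.988, -0.0]
force: [0.6, -0.6, 5.2]
grip_width: 0.459
grip_force: 60.6
```

```bash
python3 -c "
from h import *
go(547,-310.6,180,-18.1)
go(526.7,-.15,180,18.7,(547,-310.6,180,-18.1))"
```

```text
t 4.05 now [ 547.6 -311.4  107. ] offset [ 0.07  0.05 -7.3 ] rot [-0.02  0.05 -0.01] force [ 0.6 -0.6  5.2] grip 0.4589468787565148 60.58764338493347
t 4.05 now [ 547.  -310.6  180. ] offset [11.57 28.88  0.  ] rot [  0.    0.  -36.8] force [ 0.6 -0.6  5.2] grip 0.4589468787565148 60.58764338493347
```

>>> step_arm(
  plan=[
    {"offset": [0, 0, -0.7], "rot": [0, 0, 0], "gripper": 3},
    {"offset": [0, 0, -2], "rot": [0, 0, 0], "gripper": 3},
    {"offset": [0, 0, -4], "rot": [0, 0, 0], "gripper": 3},
    {"offset": [0, 0, -6.5], "rot": [0, 0, 0], "gripper": 3},
    {"offset": [0, 0, -9.5], "rot": [0, 0, 0], "gripper": 3},
    {"offset": [0, 0, -9.5], "rot": [0, 0, 0], "gripper": 3},
    {"offset": [0, 0, -9.5], "rot": [0, 0, 0], "gripper": 3},
  ],
)

```text
time_s: 4.75
eef_pos: [547.2, -311.0, 201.4]
ee_rot: [-0.0, 0.157, 0.988, 0.0]
force: [-0.8, 0.5, -4.6]
grip_width: 0.459
grip_force: 61.0
```

```bash
python3 -c "
from h import *
go(526.7,-.15,200,18.7)
c=save('top')
W=cloud(c);hsv=cv2.cvtColor(c['color'],cv2.COLOR_RGB2HSV);m=(hsv[...,1]<60)&(hsv[...,2]>140)&(np.hypot(W[...,0]-526,W[...,1]+304)<90)&(W[...,2]>80)
P=W[m];print(len(P),P.mean(0),cv2.minAreaRect(P[:,:2].astype(np.float32)))
A=np.c_[P[:,:2]-P[:,:2].mean(0),np.ones(len(P))];print(np.linalg.lstsq(A,P[:,2],rcond=None)[0])"
```

```text
t 4.75 now [ 547.2 -311.   201.4] offset [11.6  28.91  0.15] rot [ 1.000e-02 -1.000e-02 -3.679e+01] force [-0.8  0.5 -4.6] grip 0.45925914278293767 60.96544861793518
147 [ 526.89776796 -270.20762161  127.52667144] ((540.6828002929688, -294.74481201171875), (42.62134552001953, 124.82952880859375), 31.223636627197266)
[ -1.34567873  -3.89515668 127.52667144]
```

>>> step_arm(
  plan=[
    {"offset": [1.2, 2.9, 0], "rot": [0, 0, -3.7], "gripper": 3},
    {"offset": [2.9, 7.2, 0], "rot": [0, 0, -9.2], "gripper": 3},
    {"offset": [4.6, 11.6, 0], "rot": [0, 0, -14.7], "gripper": 3},
    {"offset": [6.4, 15.9, 0], "rot": [0, 0, -20.2], "gripper": 3},
    {"offset": [8.1, 20.2, 0], "rot": [0, 0, -25.8], "gripper": 3},
    {"offset": [9.9, 24.6, 0], "rot": [0, 0, -31.3], "gripper": 3},
    {"offset": [11, 27.5, 0], "rot": [0, 0, -35], "gripper": 3},
    {"offset": [11.6, 28.9, 0], "rot": [0, 0, -36.8], "gripper": 3},
    {"offset": [11.6, 28.9, 0], "rot": [0, 0, -36.8], "gripper": 3},
    {"offset": [11.6, 28.9, 0], "rot": [0, 0, -36.8], "gripper": 3},
    {"offset": [11.6, 28.9, 0], "rot": [0, 0, -36.8], "gripper": 3},
  ],
)

```text
time_s: 5.9
eef_pos: [527.0, -1.7, 201.3]
ee_rot: [-0.0, -0.161, 0.987, -0.0]
force: [0.1, 0.2, -4.5]
grip_width: 0.455
grip_force: 61.6
```

```bash
python3 -c "
from h import *
go(526.7,-.15,131,18.7)
c=save('top');cv2.imwrite('pics/t2.png',cv2.resize(c['color'][200:340,270:410,::-1],None,fx=4,fy=4))"
```

```text
t 5.9 now [527.   -1.7 201.3] offset [-0.02  0.16  7.03] rot [ 0.   -0.03 -0.12] force [ 0.1  0.2 -4.5] grip 0.45539018302041206 61.6308867931366
```

View pics/t2.png

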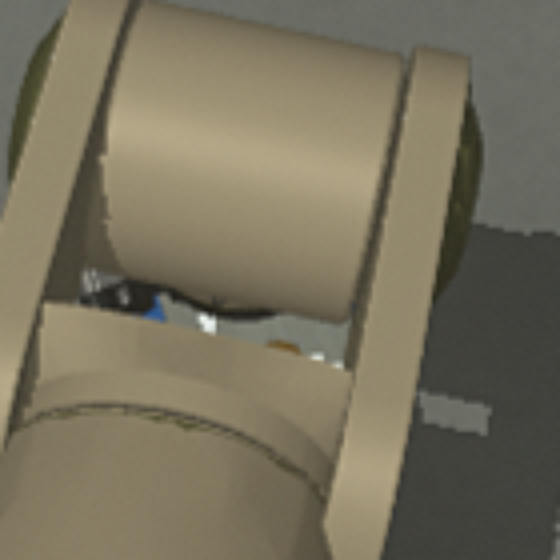

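The arm hides the seat from above, so I'm descending on the numbers and watching the force.

>>> step_arm(
  plan=[
    {"offset": [0, 0.15, 1.5], "rot": [0, 0, -0.1], "gripper": 3},
    {"offset": [0, 0.15, 3.5], "rot": [0, 0, -0.1], "gripper": 3},
    {"offset": [0, 0.15, 4.8], "rot": [0, 0, -0.1], "gripper": 3},
    {"offset": [0, 0.15, 5.4], "rot": [0, 0, -0.1], "gripper": 3},
    {"offset": [0, 0.15, 5.4], "rot": [0, 0, -0.1], "gripper": 3},
    {"offset": [0, 0.15, 5.4], "rot": [0, 0, -0.1], "gripper": 3},
  ],
)

```text
time_s: 6.55
eef_pos: [526.8, 0.7, 148.2]
ee_rot: [0.0, -0.163, 0.987, -0.0]
force: [-0.3, -0.6, -3.8]
grip_width: 0.462
grip_force: 61.6
```

```bash
python3 -c "
from h import *
go(526.7,-.15,131,18.7)
c=save('side');cv2.imwrite('pics/s2.png',cv2.resize(c['color'][180:320,250:430,::-1],None,fx=4,fy=4))"
```

```text
t 6.55 now [526.8   0.7 148.2] offset [ 0.04 -0.08  1.72] rot [-0.03  0.05  0.09] force [-0.3 -0.6 -3.8] grip 0.4617438218711111 61.624778509140015
```

View pics/s2.png

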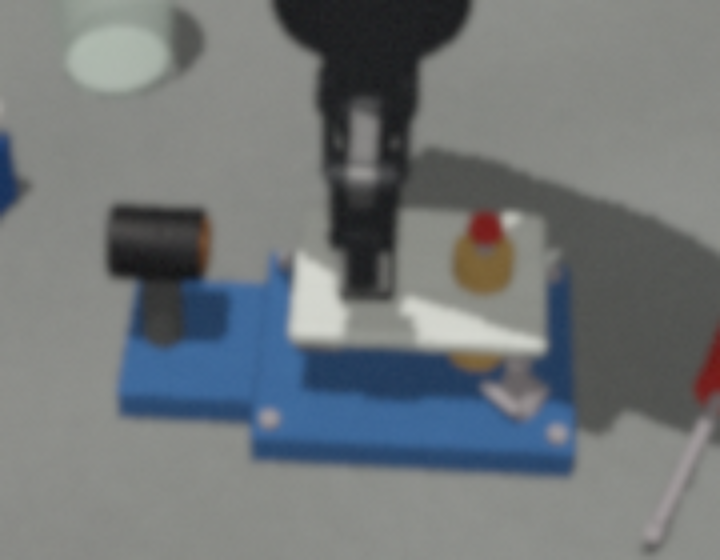

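The carrier hovers level over the mount, with the near foot just above its groove at (515,395) and the mirror facing the light at (160,245). I'm lowering gently.

>>> step_arm(
  plan=[
    {"offset": [0, -0.05, 0.4], "rot": [0, 0, 0], "gripper": 3},
    {"offset": [0, -0.05, 0.7], "rot": [0, 0, 0], "gripper": 3},
    {"offset": [0, -0.05, 1], "rot": [0, 0, 0], "gripper": 3},
    {"offset": [0, -0.05, 1.2], "rot": [0, 0, 0], "gripper": 3},
    {"offset": [0, -0.05, 1.35], "rot": [0, 0, 0], "gripper": 3},
    {"offset": [0, -0.05, 1.5], "rot": [0, 0, 0], "gripper": 3},
    {"offset": [0, -0.05, 1.6], "rot": [0, 0, 0], "gripper": 3},
    {"offset": [0, -0.05, 1.7], "rot": [0, 0, 0], "gripper": 3},
    {"offset": [0, -0.05, 1.7], "rot": [0, 0, 0], "gripper": 3},
    {"offset": [0, -0.05, 1.7], "rot": [0, 0, 0], "gripper": 3},
  ],
)

```text
time_s: 7.6
eef_pos: [526.9, 0.6, 131.1]
ee_rot: [0.0, -0.164, 0.987, -0.0]
force: [-0.0, 2.4, 3.4]
grip_width: 0.459
grip_force: 62.4
```

```bash
python3 -c "
from h import *
go(526.7,-.15,131,18.7)"
```

```text
t 7.6 now [526.9   0.6 131.1] offset [ 0.04 -0.06  0.01] rot [-0.02  0.05  0.12] force [-0.   2.4  3.4] grip 0.45916540134414957 62.442981004714966
```

>>> step_arm(
  plan=[
    {"offset": [0, 0, 0.05], "rot": [0, 0, 0], "gripper": 3},
    {"offset": [0, 0, 0.05], "rot": [0, 0, 0], "gripper": 3},
    {"offset": [0, 0, 0.05], "rot": [0, 0, 0], "gripper": 4.2},
    {"offset": [0, 0, 0.05], "rot": [0, 0, 0], "gripper": 4.6},
    {"offset": [0, 0, 0.05], "rot": [0, 0, 0], "gripper": 5.2},
    {"offset": [0, 0, 0.05], "rot": [0, 0, 0], "gripper": 6},
    {"offset": [0, 0, 0.05], "rot": [0, 0, 0], "gripper": 6},
    {"offset": [0, 0, 0.05], "rot": [0, 0, 0], "gripper": 6},
  ],
  squeeze=20,
)

```text
time_s: 8.4
eef_pos: [526.6, 0.4, 130.1]
ee_rot: [-0.0, -0.163, 0.987, 0.0]
force: [0.3, -0.9, -0.3]
grip_width: 0.7
grip_force: 0.0
```

```bash
python3 -c "
from h import *
go(526.7,-.15,240,18.7)"
```

```text
t 8.4 now [5.266e+02 4.000e-01 1.301e+02] offset [ 1.000e-02 -6.000e-02 -1.099e+01] rot [ 0.   -0.    0.09] force [ 0.3 -0.9 -0.3] grip 0.7001871445114075 0.0
```

```bash
python3 -c "
from h import *
go(150,470,290,-3.5,(526.6,.4,240,18.6)); go(526.6,.4,240,18.6)"
```

```text
t 8.4 now [5.266e+02 4.000e-01 2.400e+02] offset [20.71 56.52 -5.  ] rot [ 0.   0.  22.1] force [ 0.3 -0.9 -0.3] grip 0.7001871445114075 0.0
t 8.4 now [5.266e+02 4.000e-01 1.301e+02] offset [  0.    -0.   -10.99] rot [ 0.   -0.    0.19] force [ 0.3 -0.9 -0.3] grip 0.7001871445114075 0.0
```

>>> step_arm(
  plan=[
    {"offset": [0, 0, -1], "rot": [0, 0, 0], "gripper": 6},
    {"offset": [0, 0, -3], "rot": [0, 0, 0], "gripper": 6.5},
    {"offset": [0, 0, -7], "rot": [0, 0, 0], "gripper": 7},
    {"offset": [0, 0, -11], "rot": [0, 0, 0], "gripper": 8},
    {"offset": [0, 0, -11], "rot": [0, 0, 0], "gripper": 8},
  ],
)

```text
time_s: 8.9
eef_pos: [528.2, 0.2, 246.0]
ee_rot: [0.005, -0.163, 0.987, -0.002]
force: [0.1, -0.4, -0.7]
grip_width: 0.937
grip_force: 0.0
```

>>> step_arm(
  plan=[
    {"offset": [20.7, 56.5, -5], "rot": [0, 0, 22.1], "gripper": 8},
    {"offset": [20.7, 56.5, -5], "rot": [0, 0, 22.1], "gripper": 8},
    {"offset": [20.7, 56.5, -5], "rot": [0, 0, 22.1], "gripper": 8},
    {"offset": [20.7, 56.5, -5], "rot": [0, 0, 22.1], "gripper": 8},
    {"offset": [20.7, 56.5, -5], "rot": [0, 0, 22.1], "gripper": 8},
    {"offset": [20.7, 56.5, -5], "rot": [0, 0, 22.1], "gripper": 8},
    {"offset": [20.7, 56.5, -5], "rot": [0, 0, 22.1], "gripper": 8},
    {"offset": [20.7, 56.5, -5], "rot": [0, 0, 22.1], "gripper": 8},
    {"offset": [20.7, 56.5, -5], "rot": [0, 0, 22.1], "gripper": 8},
    {"offset": [20.7, 56.5, -5], "rot": [0, 0, 22.1], "gripper": 8},
    {"offset": [20.7, 56.5, -5], "rot": [0, 0, 22.1], "gripper": 8},
    {"offset": [20.7, 56.5, -5], "rot": [0, 0, 22.1], "gripper": 8},
  ],
)

```text
time_s: 10.1
eef_pos: [149.7, 466.2, 290.2]
ee_rot: [0.0, 0.029, 1.0, 0.0]
force: [1.1, 0.2, -0.3]
grip_width: 0.939
grip_force: 0.0
```

```bash
cat > m.py <<'E'
from h import *
for n in ('top','side'):
    c=save(n); W=cloud(c); hsv=cv2.cvtColor(c['color'],cv2.COLOR_RGB2HSV)
    H,S,V=hsv[...,0],hsv[...,1],hsv[...,2]; x,y,z=W[...,0],W[...,1],W[...,2]
    def rect(m,name):
        P=W[m]
        if len(P)<5: print(n,name,len(P));return
        (cx,cy),(w,h),a=cv2.minAreaRect(P[:,:2].astype(np.float32))
        print(n,name,len(P),'mean',P.mean(0).round(1),'med z',np.median(P[:,2]).round(1),'rect',round(cx,1),round(cy,1),round(w,1),round(h,1),round(a,2))
        return P
    near=lambda p,r:np.hypot(x-p[0],y-p[1])<r
    P=rect(near((506,-7),80)&(z>43)&(z<53)&(S<60)&(V>120),'plate')
    if P is not None: print(np.linalg.lstsq(np.c_[P[:,:2]-P[:,:2].mean(0),np.ones(len(P))],P[:,2],rcond=None)[0])
    rect(near((526,0),50)&(z>88)&(z<100)&(V<80),'housing top')
    rect(near((481,-15),30)&(z>60)&((H<8)|(H>172))&(S>140),'pinhead')
    rect(near((480,282),60)&(z>60)&(z<67)&(H>5)&(H<20)&(S>150),'mallet top')
    P=rect(near((400,285),75)&(z>42.2)&(z<46)&(S>60)&(H<25),'handle')
    if P is not None: print('fit yaw',np.degrees(np.arctan(np.polyfit(P[:,0],P[:,1],1)[0])))
E
python3 m.py; python3 -c "
from h import *
go(150,470,290,-3.5)"
```

```text
top plate 1731 mean [501.4  -7.3  47.5] med z 47.5 rect 505.6 -6.9 103.6 75.4 18.93
[-2.85991436e-03 -1.06536139e-03  4.75021121e+01]
top housing top 306 mean [5.258e+02 2.000e-01 9.320e+01] med z 93.3 rect 526.4 0.2 24.7 38.9 18.51
top pinhead 56 mean [481.2 -15.5  76.2] med z 76.3 rect 481.6 -15.7 12.4 13.4 88.92
top mallet top 258 mean [480.4 280.8  63.4] med z 63.4 rect 480.5 281.3 31.9 31.9 71.5
top handle 437 mean [396.8 285.2  43.9] med z 43.8 rect 397.0 284.9 15.8 133.4 86.93
fit yaw -3.0297955008828286
side plate 1476 mean [501.7   2.1  47.3] med z 47.4 rect 506.4 -6.4 103.6 80.3 18.86
[-7.87777741e-04 -5.47507385e-03  4.73421367e+01]
side housing top 247 mean [525.1   3.5  93. ] med z 93.2 rect 526.3 1.8 21.4 42.0 21.11
side pinhead 40 mean [481.  -12.9  76.8] med z 76.9 rect 481.3 -13.4 10.1 14.7 19.48
side mallet top 497 mean [480.1 283.4  63.7] med z 63.7 rect 480.7 282.9 32.8 32.3 69.04
side handle 1013 mean [395.6 287.5  43.7] med z 43.7 rect 398.5 287.4 16.0 137.1 86.29
fit yaw -3.192199816979971
t 10.2 now [148.  467.7 290.2] offset [-0.19  0.24  0.02] rot [ 0.09 -0.02  0.54] force [ 0.3 -0.7 -0.4] grip 0.9353849162511513 0.0
```

The carrier is seated, level to about 0.003 rad, with plate yaw 18.9° against the mount's 18.7°. Next is the mallet.

```bash
python3 -c "
from h import *
go(438.6,284.3,170,-3.1)"
```

```text
t 10.2 now [148.  467.7 290.2] offset [-29.97 -16.84  11.98] rot [ 0.09 -0.02  0.14] force [ 0.3 -0.7 -0.4] grip 0.9353849162511513 0.0
```

>>> step_arm(
  plan=[
    {"offset": [-29.9, -16.8, 12], "rot": [0, 0, 0.2], "gripper": 7},
    {"offset": [-29.9, -16.8, 12], "rot": [0, 0, 0.2], "gripper": 7},
    {"offset": [-29.9, -16.8, 12], "rot": [0, 0, 0.2], "gripper": 6},
    {"offset": [-29.9, -16.8, 12], "rot": [0, 0, 0.2], "gripper": 6},
    {"offset": [-29.9, -16.8, 12], "rot": [0, 0, 0.2], "gripper": 6},
    {"offset": [-29.9, -16.8, 12], "rot": [0, 0, 0.2], "gripper": 6},
    {"offset": [-29.9, -16.8, 12], "rot": [0, 0, 0.2], "gripper": 6},
    {"offset": [-29.9, -16.8, 12], "rot": [0, 0, 0.2], "gripper": 6},
    {"offset": [-29.9, -16.8, 12], "rot": [0, 0, 0.2], "gripper": 6},
    {"offset": [-29.9, -16.8, 12], "rot": [0, 0, 0.2], "gripper": 6},
    {"offset": [-29.9, -16.8, 12], "rot": [0, 0, 0.2], "gripper": 6},
  ],
)

```text
time_s: 11.3
eef_pos: [439.4, 280.9, 170.5]
ee_rot: [0.0, 0.03, 1.0, 0.0]
force: [-0.5, -0.5, 0.9]
grip_width: 0.699
grip_force: 0.0
```

```bash
python3 -c "
from h import *
go(438.6,284.3,88,-3.1)"
```

```text
t 11.3 now [439.4 280.9 170.5] offset [0.11 0.33 8.25] rot [ 0.02  0.04 -0.31] force [-0.5 -0.5  0.9] grip 0.6989972398818626 0.0
```

>>> step_arm(
  plan=[
    {"offset": [0.1, 0.33, 2], "rot": [0, 0, -0.3], "gripper": 6},
    {"offset": [0.1, 0.33, 5], "rot": [0, 0, -0.3], "gripper": 6},
    {"offset": [0.1, 0.33, 7], "rot": [0, 0, -0.3], "gripper": 6},
    {"offset": [0.1, 0.33, 8], "rot": [0, 0, -0.3], "gripper": 6},
    {"offset": [0.1, 0.33, 8.2], "rot": [0, 0, -0.3], "gripper": 6},
    {"offset": [0.1, 0.33, 8.2], "rot": [0, 0, -0.3], "gripper": 6},
    {"offset": [0.1, 0.33, 8.2], "rot": [0, 0, -0.3], "gripper": 6},
  ],
)

```text
time_s: 12.0
eef_pos: [439.9, 283.7, 88.9]
ee_rot: [0.001, 0.028, 1.0, 0.0]
force: [0.6, 0.4, 0.1]
grip_width: 0.701
grip_force: 0.0
```

```bash
python3 -c "
from h import *
go(438.6,284.3,88,-3.1)"
```

```text
t 12.0 now [439.9 283.7  88.9] offset [0.13 0.05 0.09] rot [ 0.04  0.1  -0.08] force [0.6 0.4 0.1] grip 0.7008362608592104 0.0
```

Within about 1 mm, so I'm closing firmly.

>>> step_arm(
  plan=[
    {"offset": [0, 0.05, 0.05], "rot": [0, 0, 0], "gripper": 3},
    {"offset": [0, 0.05, 0.05], "rot": [0, 0, 0], "gripper": 2},
    {"offset": [0, 0.05, 0.05], "rot": [0, 0, 0], "gripper": 1},
    {"offset": [0, 0.05, 0.05], "rot": [0, 0, 0], "gripper": 0.5},
    {"offset": [0, 0.05, 0.05], "rot": [0, 0, 0], "gripper": 0.5},
    {"offset": [0, 0.05, 0.05], "rot": [0, 0, 0], "gripper": 0.5},
    {"offset": [0, 0.05, 0.05], "rot": [0, 0, 0], "gripper": 0.5},
    {"offset": [0, 0.05, 0.05], "rot": [0, 0, 0], "gripper": 0.5},
    {"offset": [0, 0.05, 0.05], "rot": [0, 0, 0], "gripper": 0.5},
    {"offset": [0, 0.05, 0.05], "rot": [0, 0, 0], "gripper": 0.5},
  ],
  squeeze=110,
)

```text
time_s: 13.0
eef_pos: [439.7, 284.0, 87.7]
ee_rot: [0.0, 0.028, 1.0, 0.0]
force: [-2.1, 0.3, 6.6]
grip_width: 0.17
grip_force: 107.2
```

```bash
python3 -c "
from h import *
go(438.6,284.3,88,-3.1);print(sense()['eef_pos'])"
```

```text
t 13.0 now [439.7 284.   87.7] offset [ 0.11  0.02 -0.03] rot [ 0.01  0.03 -0.09] force [-2.1  0.3  6.6] grip 0.1703456537887391 107.21518635749817
[439.7076372  283.98804461  87.74428754]
```

>>> step_arm(
  plan=[
    {"offset": [0, 0, -1], "rot": [0, 0, 0], "gripper": 0.5},
    {"offset": [0, 0, -3.5], "rot": [0, 0, 0], "gripper": 0.5},
    {"offset": [0, 0, -7], "rot": [0, 0, 0], "gripper": 0.5},
    {"offset": [0, 0, -10.5], "rot": [0, 0, 0], "gripper": 0.5},
    {"offset": [0, 0, -13], "rot": [0, 0, 0], "gripper": 0.5},
    {"offset": [0, 0, -14], "rot": [0, 0, 0], "gripper": 0.5},
    {"offset": [0, 0, -14], "rot": [0, 0, 0], "gripper": 0.5},
  ],
)

```text
time_s: 13.7
eef_pos: [439.7, 283.9, 228.0]
ee_rot: [0.001, 0.028, 1.0, 0.0]
force: [0.2, -0.0, -4.1]
grip_width: 0.169
grip_force: 107.4
```

```bash
python3 -c "
from h import *
go(442.5,-28.5,215,18.7)"
```

```text
t 13.7 now [439.7 283.9 228. ] offset [ -2.02 -31.18   1.28] rot [ 2.00e-02  9.00e-02 -2.19e+01] force [ 0.2 -0.  -4.1] grip 0.16937252926958218 107.36048340797424
```

>>> step_arm(
  plan=[
    {"offset": [-0.2, -3, 0], "rot": [0, 0, -2], "gripper": 0.5},
    {"offset": [-0.5, -7.5, 0.3], "rot": [0, 0, -5.2], "gripper": 0.5},
    {"offset": [-0.8, -12, 0.5], "rot": [0, 0, -8.4], "gripper": 0.5},
    {"offset": [-1.1, -16.5, 0.7], "rot": [0, 0, -11.5], "gripper": 0.5},
    {"offset": [-1.4, -21, 0.9], "rot": [0, 0, -14.7], "gripper": 0.5},
    {"offset": [-1.7, -25.5, 1.1], "rot": [0, 0, -17.9], "gripper": 0.5},
    {"offset": [-1.9, -29, 1.2], "rot": [0, 0, -20.4], "gripper": 0.5},
    {"offset": [-2, -31.2, 1.3], "rot": [0, 0, -21.9], "gripper": 0.5},
    {"offset": [-2, -31.2, 1.3], "rot": [0, 0, -21.9], "gripper": 0.5},
    {"offset": [-2, -31.2, 1.3], "rot": [0, 0, -21.9], "gripper": 0.5},
    {"offset": [-2, -31.2, 1.3], "rot": [0, 0, -21.9], "gripper": 0.5},
  ],
)

```text
time_s: 14.8
eef_pos: [441.9, -27.9, 213.6]
ee_rot: [-0.001, -0.163, 0.987, 0.0]
force: [0.3, -0.5, -2.8]
grip_width: 0.169
grip_force: 107.9
```

```bash
python3 -c "
from h import *
go(442.5,-28.5,175,18.7)"
```

```text
t 14.8 now [441.9 -27.9 213.6] offset [-0.04 -0.08  3.86] rot [ 0.06 -0.07  0.03] force [ 0.3 -0.5 -2.8] grip 0.16920861375114557 107.85098791122437
```

>>> step_arm(
  plan=[
    {"offset": [0, -0.05, 1.5], "rot": [0, 0, 0], "gripper": 0.5},
    {"offset": [0, -0.05, 3], "rot": [0, 0, 0], "gripper": 0.5},
    {"offset": [0, -0.05, 3.8], "rot": [0, 0, 0], "gripper": 0.5},
    {"offset": [0, -0.05, 3.8], "rot": [0, 0, 0], "gripper": 0.5},
    {"offset": [0, -0.05, 3.8], "rot": [0, 0, 0], "gripper": 0.5},
    {"offset": [0, -0.05, 3.8], "rot": [0, 0, 0], "gripper": 0.5},
  ],
)

```text
time_s: 15.4
eef_pos: [442.6, -29.1, 176.9]
ee_rot: [0.0, -0.163, 0.987, -0.0]
force: [0.6, -0.6, -2.3]
grip_width: 0.17
grip_force: 107.9
```

```bash
python3 -c "
from h import *
go(442.5,-28.5,163,18.7)
c=save('side');W=cloud(c);hsv=cv2.cvtColor(c['color'],cv2.COLOR_RGB2HSV)
m=(hsv[...,0]<20)&(hsv[...,0]>5)&(hsv[...,1]>150)&(np.hypot(W[...,0]-481,W[...,1]+15)<40)&(W[...,2]>135);print(W[m].mean(0),cv2.minAreaRect(W[m][:,:2].astype(np.float32)))
cv2.imwrite('pics/s3.png',cv2.resize(c['color'][190:320,260:440,::-1],None,fx=4,fy=4))"
```

```text
t 15.4 now [442.6 -29.1 176.9] offset [-0.01  0.06  1.39] rot [-0.04  0.05  0.02] force [ 0.6 -0.6 -2.3] grip 0.16994880798623072 107.90403127670288
[480.26226218 -11.43053319 152.08775821] ((481.3948974609375, -14.28939437866211), (27.95416831970215, 32.16083526611328), 19.39970588684082)
```

View pics/s3.png

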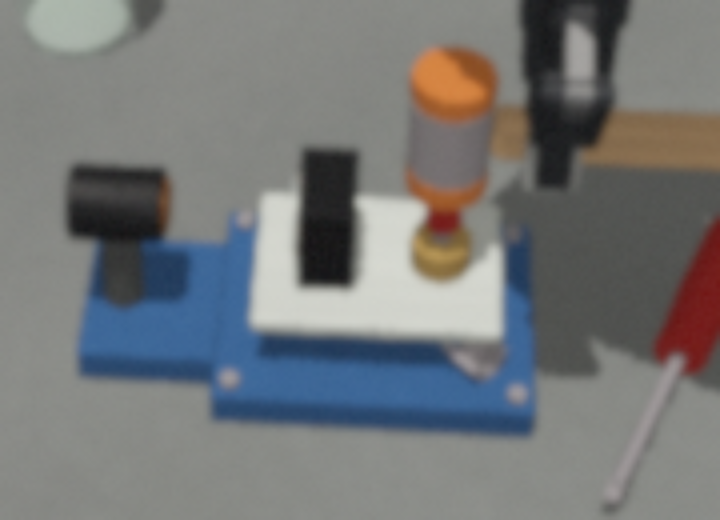

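The mallet head at (450,130) sits directly over the red pin at (443,222), with the housing well clear. First blow is slightly short of home.

>>> step_arm(
  plan=[
    {"offset": [0, 0.03, 1], "rot": [0, 0, 0], "gripper": 0.5},
    {"offset": [0, 0.03, 2.4], "rot": [0, 0, 0], "gripper": 0.5},
    {"offset": [0, 0.03, 2.4], "rot": [0, 0, 0], "gripper": 0.5},
    {"offset": [0, 0.03, 2.4], "rot": [0, 0, 0], "gripper": 0.5},
  ],
)

```text
time_s: 15.85
eef_pos: [442.1, -28.9, 152.1]
ee_rot: [-0.0, -0.162, 0.987, 0.0]
force: [-0.5, 0.1, -3.2]
grip_width: 0.168
grip_force: 108.2
```

>>> step_arm(
  plan=[
    {"offset": [0, 0, -1.2], "rot": [0, 0, 0], "gripper": 0.5},
    {"offset": [0, 0, -1.2], "rot": [0, 0, 0], "gripper": 0.5},
    {"offset": [0, 0, -1.2], "rot": [0, 0, 0], "gripper": 0.5},
  ],
)

```text
time_s: 16.15
eef_pos: [442.2, -28.9, 164.4]
ee_rot: [0.0, -0.162, 0.987, -0.0]
force: [0.9, 0.7, -2.7]
grip_width: 0.17
grip_force: 107.9
```

```bash
cat > p.py <<'E'
from h import *
go(442.5,-28.5,148.7,18.7)
c=save('side');W=cloud(c);hsv=cv2.cvtColor(c['color'],cv2.COLOR_RGB2HSV);x,y,z=W[...,0],W[...,1],W[...,2];H,S,V=cv2.split(hsv)
n=np.hypot(x-481,y+15)<30
m=n&(z>60)&(z<85)&((H<5)|(H>172))&(S>140);print('red',m.sum(),W[m].mean(0).round(1),np.percentile(z[m],[5,50,95]).round(1) if m.any() else '')
for a,lo,hi,nm in((0,125,170,'mallet top'),):
    m=n&(z>lo)&(z<hi)&(H<20)&(H>5)&(S>150);P=W[m];print(nm,len(P),np.percentile(P[:,2],[5,50,95]).round(1)); P=P[abs(P[:,2]-np.percentile(P[:,2],90))<4];print(P.mean(0).round(1),np.linalg.lstsq(np.c_[P[:,:2]-P[:,:2].mean(0),np.ones(len(P))],P[:,2],rcond=None)[0])
P=W[(np.hypot(x-506,y+7)<80)&(z>43)&(z<53)&(S<60)&(V>120)];print('plate',len(P),P.mean(0),np.linalg.lstsq(np.c_[P[:,:2]-P[:,:2].mean(0),np.ones(len(P))],P[:,2],rcond=None)[0])
cv2.imwrite('pics/s4.png',cv2.resize(c['color'][190:320,260:440,::-1],None,fx=4,fy=4))
E
python3 p.py
```

```text
t 16.15 now [442.2 -28.9 164.4] offset [-0.04  0.03  1.57] rot [-0.02  0.03  0.  ] force [ 0.9  0.7 -2.7] grip 0.16981350492863653 107.93684720993042
red 14 [479.7 -10.6  66.7] [64.9 66.5 68.7]
mallet top 267 [134.3 140.1 141.9]
[480.5 -12.7 140.3] [ 2.08564395e-03 -9.53388542e-03  1.40270516e+02]
plate 1417 [502.4433751    3.90378201  47.32710876] [ 2.20082015e-03 -7.30924224e-03  4.73271088e+01]
```

The first blow drove the pin about 10 mm, and the carrier and mallet are still square. Second blow to home.

>>> step_arm(
  plan=[
    {"offset": [0, 0.03, 0.7], "rot": [0, 0, 0], "gripper": 0.5},
    {"offset": [0, 0.03, 1.7], "rot": [0, 0, 0], "gripper": 0.5},
    {"offset": [0, 0.03, 1.7], "rot": [0, 0, 0], "gripper": 0.5},
  ],
)

```text
time_s: 16.5
eef_pos: [442.0, -28.8, 146.6]
ee_rot: [-0.0, -0.162, 0.987, 0.0]
force: [-1.2, -0.3, 2.5]
grip_width: 0.168
grip_force: 109.8
```

>>> step_arm(
  plan=[
    {"offset": [0, 0, -1.7], "rot": [0, 0, 0], "gripper": 0.5},
    {"offset": [0, 0, -3], "rot": [0, 0, 0], "gripper": 0.5},
    {"offset": [0, 0, -3], "rot": [0, 0, 0], "gripper": 0.5},
    {"offset": [0, 0, -3], "rot": [0, 0, 0], "gripper": 0.5},
  ],
)

```text
time_s: 16.9
eef_pos: [441.8, -28.6, 176.3]
ee_rot: [-0.0, -0.162, 0.987, 0.0]
force: [-0.1, 0.1, -2.1]
grip_width: 0.17
grip_force: 108.7
```

```bash
python3 p.py
```

```text
t 16.9 now [441.8 -28.6 176.3] offset [-0.07 -0.02  2.76] rot [ 0.04 -0.05 -0.  ] force [-0.1  0.1 -2.1] grip 0.16982518047553835 108.74874472618103
red 22 [481.7 -15.4  64.1] [63.  64.2 65.3]
mallet top 269 [147.8 153.2 155. ]
[479.6 -12.6 153.4] [ 4.08383131e-02 -1.14493827e-02  1.53403693e+02]
plate 1492 [502.00838394   1.82017616  46.88036827] [-1.64004411e-03 -6.28156570e-03  4.68803683e+01]
```

View pics/s4.png

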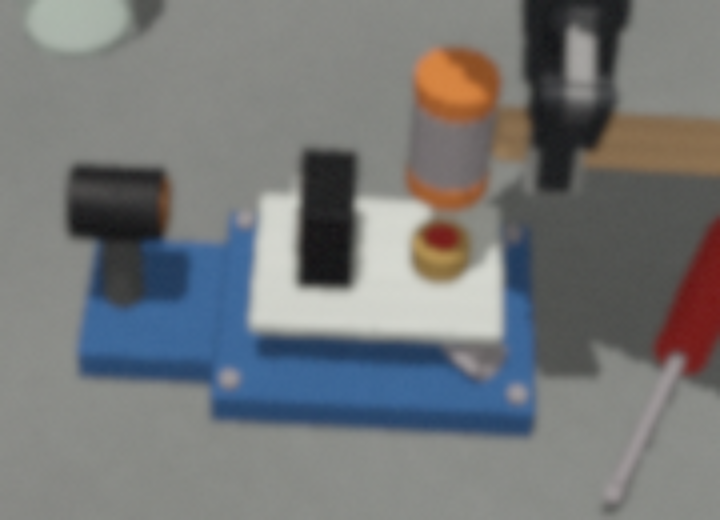

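The pin head at (440,237) is now sunk into the collar, at about 64–65 mm against 65 mm for home. The carrier is still seated. I'm taking the mallet back.

```bash
python3 -c "
from h import *
go(439.7,284,226.3,-3.1,(441.8,-28.6,226.3,18.7));"
```

```text
t 16.95 now [441.8 -28.6 226.3] offset [-9.82 29.68  0.  ] rot [ 0.   0.  21.8] force [ 0.2  0.6 -2.5] grip 0.16605020620865807 108.74927759170532
```

>>> step_arm(
  plan=[
    {"offset": [0, 0, -1.5], "rot": [0, 0, 0], "gripper": 0.5},
    {"offset": [0, 0, -4], "rot": [0, 0, 0], "gripper": 0.5},
    {"offset": [0, 0, -5], "rot": [0, 0, 0], "gripper": 0.5},
    {"offset": [0, 0, -5], "rot": [0, 0, 0], "gripper": 0.5},
  ],
)

```text
time_s: 17.35
eef_pos: [442.4, -28.7, 227.5]
ee_rot: [0.001, -0.162, 0.987, -0.0]
force: [0.0, 0.6, -2.7]
grip_width: 0.17
grip_force: 108.8
```

>>> step_arm(
  plan=[
    {"offset": [-1, 3, 0], "rot": [0, 0, 2], "gripper": 0.5},
    {"offset": [-2.4, 7.2, 0], "rot": [0, 0, 5], "gripper": 0.5},
    {"offset": [-3.8, 11.5, 0], "rot": [0, 0, 8.5], "gripper": 0.5},
    {"offset": [-5.2, 15.7, 0], "rot": [0, 0, 11.5], "gripper": 0.5},
    {"offset": [-6.6, 20, 0], "rot": [0, 0, 14.7], "gripper": 0.5},
    {"offset": [-8, 24.2, 0], "rot": [0, 0, 17.8], "gripper": 0.5},
    {"offset": [-9.2, 27.8, 0], "rot": [0, 0, 20.4], "gripper": 0.5},
    {"offset": [-9.8, 29.7, 0], "rot": [0, 0, 21.8], "gripper": 0.5},
    {"offset": [-9.8, 29.7, 0], "rot": [0, 0, 21.8], "gripper": 0.5},
    {"offset": [-9.8, 29.7, 0], "rot": [0, 0, 21.8], "gripper": 0.5},
    {"offset": [-9.8, 29.7, 0], "rot": [0, 0, 21.8], "gripper": 0.5},
  ],
)

```text
time_s: 18.45
eef_pos: [439.7, 283.2, 226.5]
ee_rot: [-0.001, 0.027, 1.0, -0.0]
force: [-0.0, 0.4, -2.5]
grip_width: 0.166
grip_force: 108.8
```

```bash
python3 -c "
from h import *
go(439.7,284,88.5,-3.1)"
```

```text
t 18.45 now [439.7 283.2 226.5] offset [-1.00e-02  9.00e-02  1.38e+01] rot [-0.04 -0.07 -0.04] force [-0.   0.4 -2.5] grip 0.16635015916579282 108.75611901283264
```

>>> step_arm(
  plan=[
    {"offset": [0, 0.05, 3], "rot": [0, 0, 0], "gripper": 0.5},
    {"offset": [0, 0.05, 7], "rot": [0, 0, 0], "gripper": 0.5},
    {"offset": [0, 0.05, 10.5], "rot": [0, 0, 0], "gripper": 0.5},
    {"offset": [0, 0.05, 12.5], "rot": [0, 0, 0], "gripper": 0.5},
    {"offset": [0, 0.05, 13.3], "rot": [0, 0, 0], "gripper": 0.5},
    {"offset": [0, 0.05, 13.6], "rot": [0, 0, 0], "gripper": 0.5},
    {"offset": [0, 0.05, 13.8], "rot": [0, 0, 0], "gripper": 0.5},
    {"offset": [0, 0.05, 13.8], "rot": [0, 0, 0], "gripper": 0.5},
  ],
)

```text
time_s: 19.25
eef_pos: [440.2, 284.6, 90.1]
ee_rot: [0.001, 0.027, 1.0, 0.0]
force: [0.5, -0.1, -3.0]
grip_width: 0.17
grip_force: 108.8
```

```bash
python3 -c "
from h import *
go(439.7,284,87.5,-3.1)
c=save('side');W=cloud(c);hsv=cv2.cvtColor(c['color'],cv2.COLOR_RGB2HSV);H,S,V=cv2.split(hsv)
P=W[(np.hypot(W[...,0]-480,W[...,1]-282)<30)&(W[...,2]>60)&(H>5)&(H<20)&(S>150)];print(len(P),P.mean(0),np.linalg.lstsq(np.c_[P[:,:2]-P[:,:2].mean(0),np.ones(len(P))],P[:,2],rcond=None)[0])"
```

```text
t 19.25 now [440.2 284.6  90.1] offset [ 0.05 -0.06  0.26] rot [ 0.04  0.08 -0.01] force [ 0.5 -0.1 -3. ] grip 0.16965079404371577 108.80854368209839
299 [483.63906989 288.49690217  66.95829837] [ 1.27869756e-02 -6.42626249e-02  6.69582984e+01]
```

>>> step_arm(
  plan=[
    {"offset": [0, 0, 0.1], "rot": [0, 0, 0], "gripper": 0.5},
    {"offset": [0, 0, 0.2], "rot": [0, 0, 0], "gripper": 0.5},
    {"offset": [0, 0, 0.25], "rot": [0, 0, 0], "gripper": 0.5},
    {"offset": [0, 0, 0.3], "rot": [0, 0, 0], "gripper": 0.5},
    {"offset": [0, 0, 0.3], "rot": [0, 0, 0], "gripper": 0.5},
  ],
)

```text
time_s: 19.8
eef_pos: [439.8, 284.7, 86.9]
ee_rot: [0.0, 0.027, 1.0, 0.0]
force: [-3.8, -0.5, 5.7]
grip_width: 0.166
grip_force: 110.2
```

Contact with the mat, so I'm releasing.

>>> step_arm(
  plan=[
    {"offset": [0, 0, 0], "rot": [0, 0, 0], "gripper": 0.5},
    {"offset": [0, 0, 0], "rot": [0, 0, 0], "gripper": 0.5},
    {"offset": [0, 0, 0], "rot": [0, 0, 0], "gripper": 1.7},
    {"offset": [0, 0, 0], "rot": [0, 0, 0], "gripper": 2.2},
    {"offset": [0, 0, 0], "rot": [0, 0, 0], "gripper": 3},
    {"offset": [0, 0, 0], "rot": [0, 0, 0], "gripper": 4},
    {"offset": [0, 0, 0], "rot": [0, 0, 0], "gripper": 5},
    {"offset": [0, 0, 0], "rot": [0, 0, 0], "gripper": 5},
    {"offset": [0, 0, 0], "rot": [0, 0, 0], "gripper": 5},
  ],
  squeeze=20,
)

```text
time_s: 20.7
eef_pos: [439.8, 284.6, 86.3]
ee_rot: [0.0, 0.027, 1.0, 0.0]
force: [-1.0, 0.7, 0.3]
grip_width: 0.584
grip_force: 0.0
```

>>> step_arm(
  plan=[
    {"offset": [0, 0, -1], "rot": [0, 0, 0], "gripper": 5},
    {"offset": [0, 0, -3], "rot": [0, 0, 0], "gripper": 5},
    {"offset": [0, 0, -6], "rot": [0, 0, 0], "gripper": 5},
    {"offset": [0, 0, -10], "rot": [0, 0, 0], "gripper": 5},
    {"offset": [0, 0, -14], "rot": [0, 0, 0], "gripper": 5},
    {"offset": [4, 4, -18], "rot": [0, 0, 0], "gripper": 5},
    {"offset": [8, 8, -20], "rot": [0, 0, 0], "gripper": 5},
    {"offset": [12, 12, -20], "rot": [0, 0, 0], "gripper": 5},
    {"offset": [15, 15, -20], "rot": [0, 0, 0], "gripper": 5},
    {"offset": [15, 15, -20], "rot": [0, 0, 0], "gripper": 5},
  ],
)

```text
time_s: 21.7
eef_pos: [295.4, 444.4, 287.6]
ee_rot: [0.0, 0.026, 1.0, 0.001]
force: [0.1, -0.1, -0.1]
grip_width: 0.586
grip_force: 0.0
```

```bash
sed -i "s/(z>60)&((H/(z>55)\&((H/" m.py; python3 m.py; python3 -c "
from h import *
go(300,400,288,0)"
```

```text
top plate 1715 mean [501.7  -7.2  46.9] med z 46.9 rect 505.6 -7.0 103.4 75.6 18.81
[-4.84816084e-06 -7.96810247e-04  4.69448071e+01]
top housing top 300 mean [5.258e+02 2.000e-01 9.260e+01] med z 92.6 rect 526.1 0.1 23.8 38.9 18.49
top pinhead 53 mean [481.5 -14.7  63.7] med z 63.5 rect 481.6 -14.6 14.0 12.7 44.48
top mallet top 250 mean [480.8 281.2  63.7] med z 63.6 rect 480.9 281.4 32.3 31.8 23.56
top handle 407 mean [395.8 285.8  43.9] med z 43.8 rect 396.9 285.3 15.7 133.5 86.73
fit yaw -3.35227070756985
side plate 1495 mean [501.9   0.7  46.9] med z 46.9 rect 506.3 -5.5 103.4 78.3 18.36
[-1.30801920e-03 -5.87823661e-03  4.68806707e+01]
side housing top 245 mean [525.5   3.5  92.6] med z 92.7 rect 526.0 1.9 21.6 39.8 22.04
side pinhead 31 mean [481.  -14.4  64.3] med z 64.3 rect 481.2 -14.8 10.1 11.4 19.21
side mallet top 503 mean [480.7 283.9  63.8] med z 63.8 rect 480.9 283.4 32.2 32.6 10.0
side handle 793 mean [411.4 287.3  43.7] med z 43.7 rect 412.4 287.3 15.7 107.6 86.76
fit yaw -3.341427555834629
t 21.8 now [295.7 444.3 287.3] offset [-0.65 -4.4  -0.08] rot [ 0.07  0.03 -2.86] force [ 0.3 -0.8  0.3] grip 0.5823929374820297 0.0
```

View pics/side0.png

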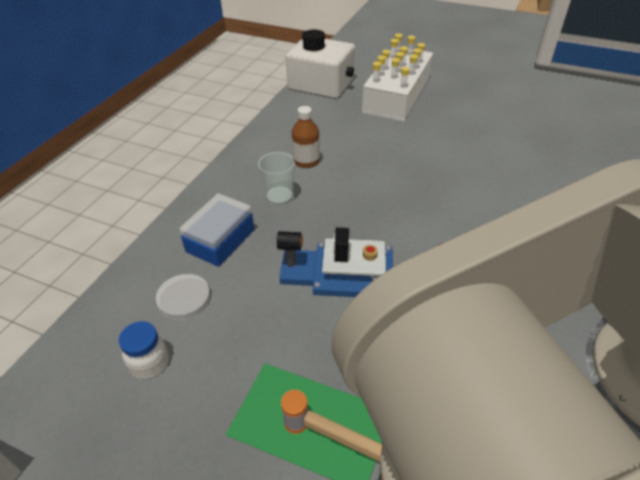

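The mallet stands upright on the mat, head at (295,410). The carrier is level and seated at (353,258) with the pin sunk, and the other items visible are undisturbed.

```bash
python3 -c "
from rig import *
print(finish_job())"
```

```text
the job is handed in; nothing more can be done
None
```

The job is handed in, with no verdict returned. By my last camera check, the carrier is seated in the grooves with the mirror facing the light, the pin is fully home after two mallet blows, and the mallet stands upright on the mat.

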